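# Drive a stuck bush out of its housing with a drift

### The arm

A 6-joint arm with a two-finger parallel gripper is mounted at the origin on a cart in front of the work surface, level with it; the furniture and walls round the work are solid. World frame = base frame: x ahead of the robot, y to its left, z up, the work surface at z = 0. Lengths are in m, angles in rad, forces in N, time in s.
With the tool pointing down it reaches from about 0.25 to 0.775 m from the base axis. Payload 8.9 kg.
Tool frame: the origin (TCP) lies at the very end of the fingers, on their centre line; the grasp point (between the pads) lies 19 mm behind it; z points along the fingers, y is the line along which they close (so a half turn about z gives the same grasp; the last joint's range is limited). The gripper opens to 85 mm and grips with 20 to 120 N. Pads are 22 mm wide; open, the fingers measure 114 mm over their backs; the gripper's body (76 mm by 85 mm) begins 54 mm behind the grasp point. The pads swing forward as they close: fully open they stand 13 mm farther back than shut.
Start: joints at [-1.355, 0.291, -0.153, 1.127, 0, 1.431], TCP at [0.182, -0.492, 0.231] pointing down, gripper open.
Joint ranges: [-2.52, 2.52], [-0.91, 1.74], [-1.3, 1.37], [-1.96, 2.02], [-1.52, 1.47], [-3.14, 3.14]. Speed limits (rad/s): [2.22, 2.22, 2.79, 3.14, 3.14, 3.14].

### API

Orientations are given as a rotation vector (axis times angle).
In Python, from bench import manip, kinematics, sensors, vision gives the robot as it stands. Calls block until the motion is done:
- manip.goto(position, orientation): joint-space move of the TCP to a pose.
- manip.line_to(position, v=0.15, attitude=None, stop_force=None): straight line of the TCP; attitude=None keeps the orientation; v is the mean speed in m/s. With stop_force (N) it stops when the force on the tool has changed by that much, and returns True; else False.
- manip.goto_joints(angles): joint-space move.
- manip.command_gripper(opening, force=None): finger opening in m; force is the grip in N (None keeps the last); returns when the fingers have stopped.
- manip.hold(seconds).
- kinematics.inverse_kinematics(position, orientation): joint angles nearest the present ones, or None.
- sensors.observe(): the state.
- vision.snapshot(name): name is "scene" or "side" or "wrist"; returns (picture, depth): 384x512x3 uint8, red, green, blue; 384x512 float32, m along the optical axis (not along the pixel's ray), 0 where there is no reading.
- vision.camera_model(name): a dict with "fx", "fy", "cx", "cy" (pixels), "dist_coeffs" ([k1, k2, p1, p2, k3] as OpenCV has them; the pictures are not rectified), "rvec" (rotation vector, rad) and "tvec" (3), from world to camera coordinates, as OpenCV has them. Camera axes: x right, y down, z forward; pixel columns grow to the right and rows downward; lengths in m; the calibration is good to about 2 mm. A picture is of the moment at which its call begins: read the wrist's pose just before it. camera_model takes no time and is no camera call; for the wrist camera it gives the pose at the moment of the call.
A pose or a line that the arm cannot do raises manip.MotionError and nothing moves.
- manip.sign_off(): hands the job in; it is judged then, once.
The state is a dict: "clock": time; "joints": joint angles; "qd": joint speeds; "effort": joint torques, N m; "eef_pos": TCP position; "tcp_rot": TCP orientation; "contact_force": force on the tool from outside, world axes, zero at the start; "ft_torque": the same for the moment, N m; "grip_width": finger opening in m; "gripper_force": force on a finger pad.
Only numpy, scipy, OpenCV 4.12 (cv2) and the standard library are available. Lean on these libraries where they do the work, as an engineer would, in place of code of your own. Each camera call takes 0.05 s, during which the arm holds its last target. There are 200 camera calls.

### The job

Take the drift from its wooden rest and use it to drive the tight brass bush down out of the housing, through the knock-out hole in the blue cover, so that the bush drops into the catch tray underneath. Nobody noted which way round the cover was fitted, so feel for the hole with light touches: pressing the drift on the stand, housing or cover with 25 N breaks the cover. Then put the drift back in its rest, standing upright and fully home, and leave the other things on the table alone.

Things in the scene. Friction and masses are not known exactly. Their poses are not given: they have to be found in the camera images.
- stand: Knock-out stand, fixed: dark steel base plate 110x110x6 mm; four posts carry on rubber mounts an aluminium housing block 100x100 mm, z = 44 to 78 mm, with a vertical 37 mm bore through its centre. The mounts give about 1 mm per 5 N pressed, at most 6 mm. Origin: centre of the base plate's underside, on the bore's axis; z up.
- cover_top (a point): Point on the bore's axis level with the top of the blue cover disc on the housing, 86 mm above the stand's underside. Disc 57 mm across, 6 mm thick (underside at 80 mm), fitted off-centre: its one 15 mm through hole is in the disc's middle, always 7 mm from this point, in a horizontal direction that is not measured and differs every time (any angle). It does not turn in use.
- tray_floor (a point): Centre of the cork floor of the grey catch tray under the bore, 12 mm above the stand's underside; inside 66x66 mm, rim at 18 mm.
- bush_center (a point): Centre of the tight brass bush: 35 mm across, 26 mm long, 60 g, 9 mm hole along its axis. It sits in the bore under the cover, its top 74 to 78 mm above the stand's underside. Four sprung pads grip it at 58 to 66 mm: pushing takes roughly 5 to 12 N all the way. Once its top has passed below 58 mm (16 to 20 mm of travel) it drops free into the tray. z: its axis.
- drift_center (a point): Centre of the drift's handle, where to grip it. Handle red with black bands, square 20x20 mm, 62 mm tall, flat sides facing the point's x and y; a 23 mm collar at its foot; below it a steel rod, 10 mm diameter, 48 mm long. Whole drift 110 mm, about 90 g. z points from tip to handle. At the start it stands upright in the rest.
- drift_tip (a point): The flat lower end of the drift's rod, 79 mm below the handle's centre; same axes.
- rest: Wooden rest for the drift, fixed: block 56x56x52 mm with a vertical through hole of 16 mm in the middle. With the drift fully home the handle's foot sits on the block's top (z = 52 mm) and the tip is 4 mm above the table. Origin: centre of the underside, on the hole's axis; z up.
- sanding_block_mid (a point): A bystander: cork sanding block wrapped in brown abrasive paper, 36x66x23 mm, lying loose. The point lies 15 mm above its underside.
- weight_mid (a point): A bystander: turned brass weight, 27 mm across, 43 mm tall, standing loose. The point lies 15 mm above its underside.
- green_pot_mid (a point): A bystander: small paint pot with a white lid and a dark green body, 35 mm across, 38 mm tall, standing loose. The point lies 15 mm above its underside.
There are look-alikes about, which are no part of the job. What is shaped like the part that bears drift_center but pink is not meant.

How it is judged:
By the outcome, as a careful person would: the job done as asked, in the order asked, and still so for the second after the job is handed in, with the robot touching nothing.
It also fails if it takes over 64 s, if anything falls off the work surface, if the arm or the gripper's body presses on something with over 40 N, if the wrist force passes 120 N, or if a joint passes its speed limit or range.

## Working session

There is one attempt and no reset: what is moved stays moved. The work goes in short steps, each a Python script; the robot and the scene stay as the last script left them, time stands still between calls to the robot, and variables do not carry over. Pictures are saved under pics/ and viewed, at most 12 in all, crops included, and the job is handed in when it is done.

```bash
mkdir -p pics; ls
cat > h.py <<'E'
import numpy as np, cv2
from bench import manip, kinematics, sensors, vision
def save(n,im): cv2.imwrite('pics/'+n+'.png',im[:,:,::-1])
def cam(n):
    m=vision.camera_model(n); K=np.array([[m['fx'],0,m['cx']],[0,m['fy'],m['cy']],[0,0,1]])
    return K,np.array(m['dist_coeffs'],float),cv2.Rodrigues(np.array(m['rvec'],float))[0],np.array(m['tvec'],float)
def atz(c,uv,z):
    "world point where pixel ray crosses height z"
    K,d,R,t=c; p=cv2.undistortPoints(np.array([[uv]],float),K,d)[0,0]
    o=-R.T@t; r=R.T@np.array([p[0],p[1],1]); return o+r*(z-o[2])/r[2]
def atd(c,uv,depth):
    K,d,R,t=c; p=cv2.undistortPoints(np.array([[uv]],float),K,d)[0,0]
    return R.T@(np.array([p[0],p[1],1])*depth-t)
def proj(c,P):
    K,d,R,t=c; return cv2.projectPoints(np.array(P,float).reshape(-1,1,3),cv2.Rodrigues(R)[0],t,K,d)[0][:,0]
def down(yaw):
    "tool z down, tool y axis at world angle yaw"
    y=np.array([np.cos(yaw),np.sin(yaw),0]); z=np.array([0,0,-1.]); x=np.cross(y,z)
    return cv2.Rodrigues(np.stack([x,y,z],1))[0][:,0]
E
python3 - <<'E'
from h import *
for n in ['scene','side']:
    im,d=vision.snapshot(n); np.save('pics/'+n+'_d.npy',d); np.save('pics/'+n+'_i.npy',im)
    save(n,cv2.resize(im,(800,600)))
    c=cam(n); print(n,-c[2].T@c[3],c[2][2])
o=sensors.observe(); print(o['clock'],o['eef_pos'],o['tcp_rot'],o['grip_width'])
E
```

```text
pics
scene [0.02824183 0.41284817 0.85032364] [ 0.51536269 -0.36105277 -0.77720151]
side [-3.77945847e-04  9.38067295e-01  7.61275813e-01] [ 0.42827204 -0.70850693 -0.56089303]
0.1 [ 0.18228117 -0.49191275  0.23080004] [-3.09112228e+00 -5.54156227e-01  1.19550340e-04] 0.08534618914328984
```

View pics/scene.png

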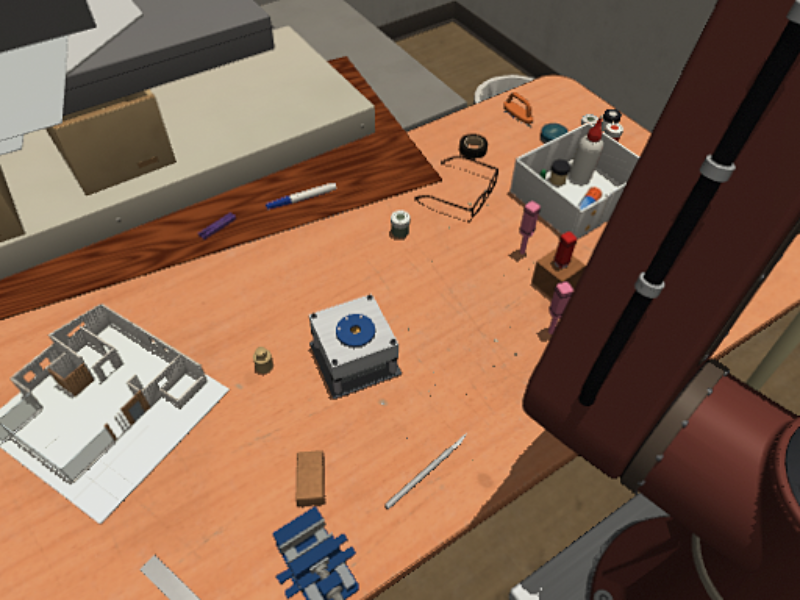

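View pics/side.png

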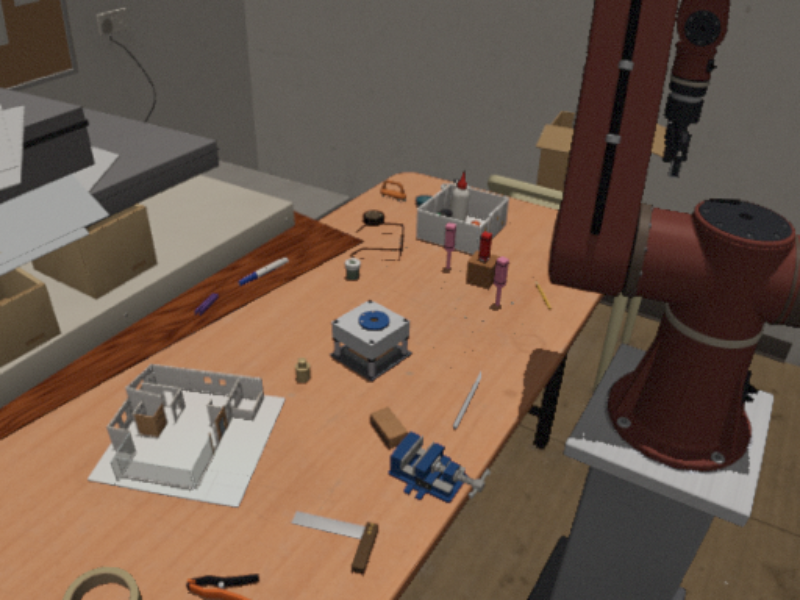

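The scene view shows the drift, red in a wooden rest, at (568,250). Two pink look-alikes stand at (530,220) and (562,300); red in the wooden block is the one described. The stand is at (355,335), with the disc visibly off-centre. I'll confirm in a crop.

Run:
```python
from h import *
a=np.load('pics/scene_i.npy'); b=np.load('pics/side_i.npy')
def crop(i,x,y,w,h,s): return cv2.resize(i[y:y+h,x:x+w],None,fx=s,fy=s,interpolation=cv2.INTER_CUBIC)
# scene: drift x320-420,y120-230 ; stand 190-265,185-260
top=np.hstack([crop(a,325,125,66,100,6)[:600],crop(a,192,184,66,75,6)[:600] if 0 else np.vstack([crop(a,192,184,66,75,6),crop(b,290,145,66,25,6)])])
save('crop1',top); print(top.shape)
```

```text
(600, 792, 3)
```

View pics/crop1.png

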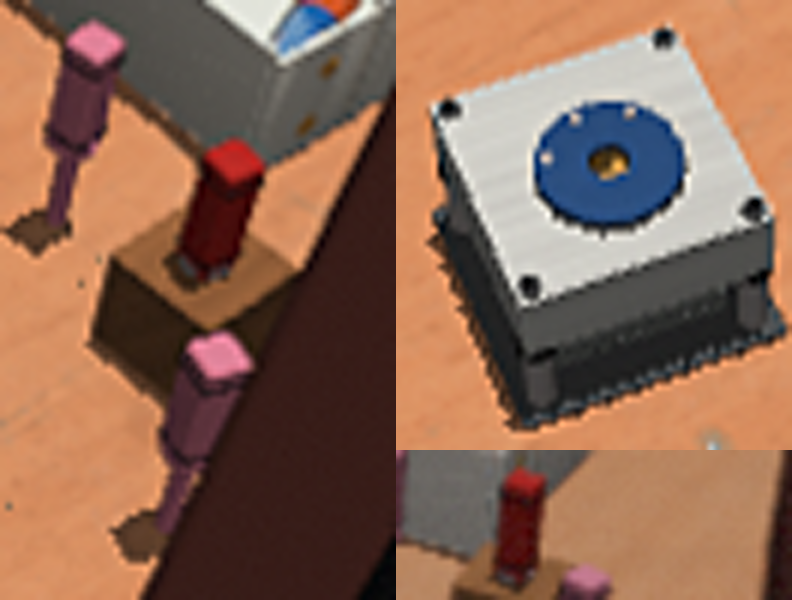

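The crop confirms a red handle in the wooden rest, with the pink ones standing loose on either side. The cover hole, with brass showing, is at crop (608,163).

Run:
```python
from h import *
c=cam('scene'); L=lambda x,y:(325+x/6-.42,125+y/6-.42); Rr=lambda x,y:(192+(x-396)/6-.42,184+y/6-.42)
print('drift top',atz(c,L(235,162),.114),'corners',[atz(c,L(*p),.114)[:2].round(4) for p in [(203,168),(220,141),(264,157),(247,183)]])
print('rest corners',[atz(c,L(*p),.052)[:2].round(4) for p in [(110,258),(208,328),(300,270)]])
print('pink',atz(c,L(95,42),.11),atz(c,L(218,358),.11), atz(c,L(45,230),0),atz(c,L(145,535),0))
print('hole',atz(c,Rr(608,163),.086)); s=[atz(c,Rr(*p),.078)[:2] for p in [(450,108),(663,38),(754,208),(530,287)]]
print('screws',np.round(s,4),np.mean(s,0))
print('housing corners',[atz(c,Rr(*p),.078)[:2].round(4) for p in [(432,105),(672,28),(774,213),(521,305)]])
w=cam('wrist'); o=sensors.observe(); R=cv2.Rodrigues(np.array(o['tcp_rot']))[0]
print('wristcam in tool',R.T@(-w[2].T@w[3]-o['eef_pos']),R.T@w[2][2],w[0][0,0])
```

```text
drift top [ 0.48132333 -0.21783292  0.114     ] corners [array([ 0.4859, -0.2048]), array([ 0.4935, -0.221 ]), array([ 0.477 , -0.2295]), array([ 0.47  , -0.2137])]
rest corners [array([ 0.5065, -0.1878]), array([ 0.4546, -0.1955]), array([ 0.4574, -0.2499])]
pink [ 0.56870887 -0.22070605  0.11      ] [ 0.41031712 -0.14419393  0.11      ] [ 0.5669221  -0.21365413  0.        ] [ 0.41262935 -0.1361538   0.        ]
hole [0.52973391 0.14083997 0.086     ]
screws [[0.5903 0.1745]
 [0.575  0.0884]
 [0.4875 0.1038]
 [0.5029 0.1906]] [0.53894349 0.13929872]
housing corners [array([0.5954, 0.1795]), array([0.5773, 0.0827]), array([0.4816, 0.0989]), array([0.498 , 0.1972])]
wristcam in tool [ 0.07334413 -0.00084745 -0.14377777] [-2.90976874e-01 -3.70249554e-04  9.56730015e-01] 302.385669276638
```

Run:
```python
from h import *
for deg in [26,-154,116,-64]:
    o=down(np.radians(deg))
    q=[kinematics.inverse_kinematics(p,o) for p in ([.4815,-.2175,.23],[.4815,-.2175,.064],[.532,.141,.13],[.532,.141,.2])]
    print(deg,[None if x is None else np.round(x,2).tolist() for x in q])
```

```text
26 [[-0.56, 0.3, -0.15, 1.13, 0.0, 0.55], [-0.56, 0.45, -0.39, 0.72, 0.0, 0.55], [0.13, 0.41, -0.25, 0.9, 0.0, 1.24], [0.13, 0.36, -0.14, 1.07, 0.0, 1.24]]
-154 [[-0.56, 0.3, -0.15, 1.13, 0.0, -2.59], [-0.56, 0.45, -0.39, 0.72, 0.0, -2.59], [0.13, 0.41, -0.25, 0.9, 0.0, -1.9], [0.13, 0.36, -0.14, 1.07, 0.0, -1.9]]
116 [[-0.56, 0.3, -0.15, 1.13, 0.0, -1.02], [-0.56, 0.45, -0.39, 0.72, 0.0, -1.02], [0.13, 0.41, -0.25, 0.9, 0.0, -0.33], [0.13, 0.36, -0.14, 1.07, 0.0, -0.33]]
-64 [[-0.56, 0.3, -0.15, 1.13, 0.0, 2.13], [-0.56, 0.45, -0.39, 0.72, 0.0, 2.13], [0.13, 0.41, -0.25, 0.9, 0.0, 2.81], [0.13, 0.36, -0.14, 1.07, 0.0, 2.81]]
```

Run:
```python
from h import *
manip.goto([.4815,-.2175,.22],down(np.radians(26)))
c=cam('wrist'); im,d=vision.snapshot('wrist'); np.save('pics/w1.npy',im); save('w1',cv2.resize(im,(800,600)))
print(proj(c,[[.4815,-.2175,.114]])*1.5625, sensors.observe()['clock'])
```

```text
[[400.29692094 301.47907694]] 1.6583
```

View pics/w1.png

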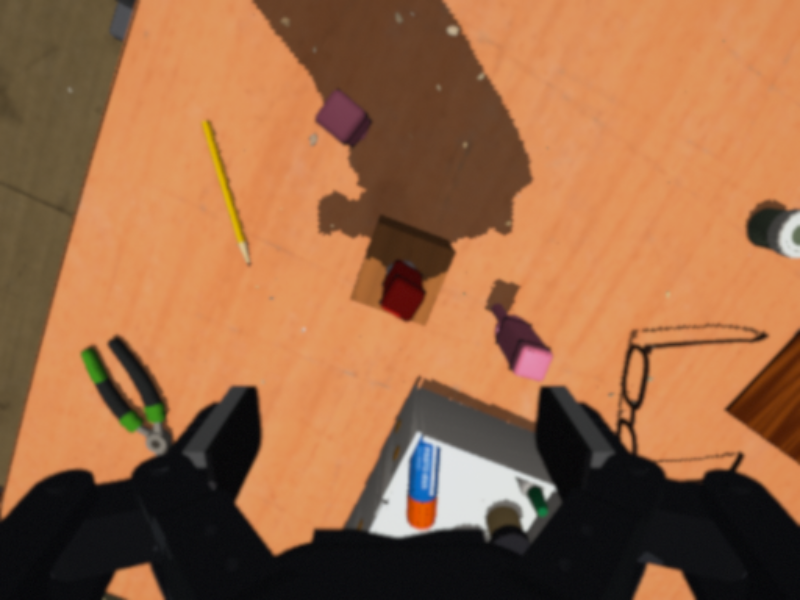

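Run:
```python
from h import *
im=np.load('pics/w1.npy'); save('w1c',cv2.resize(im[130:220,215:305],None,fx=6.5,fy=6.5,interpolation=cv2.INTER_CUBIC).clip(0,100)*2)
```

```text
(no output)
```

View pics/w1c.png

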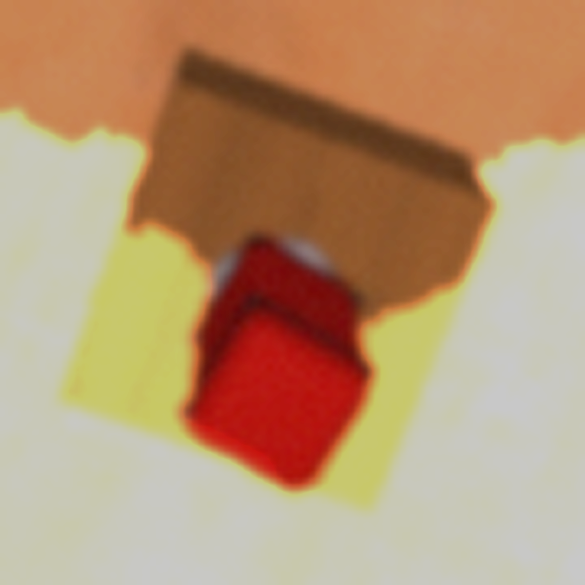

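The handle's top face is at crop corners (258,302), (372,372), (300,490) and (186,412). The rest's top is at (182,82), (495,205), (375,510) and (62,400).

Run:
```python
from h import *
c=cam('wrist'); f=lambda p:(215+p[0]/6.5-.42,130+p[1]/6.5-.42)
for q,z in (([(258,302),(372,372),(300,490),(186,412)],.114),([(182,82),(495,205),(375,510),(62,400)],.052)):
    P=np.array([atz(c,f(p),z)[:2] for p in q]); e=np.roll(P,-1,0)-P
    print(P.mean(0),np.linalg.norm(e,axis=1),np.degrees(np.arctan2(e[:,1],e[:,0])))
```

```text
[ 0.48141683 -0.21502404] [0.017758   0.01892536 0.01870478 0.01775991] [ -6.32404698 -93.8702137  170.15604951  83.34942472]
[ 0.48289199 -0.21698603] [0.05374574 0.05504732 0.05550789 0.05609621] [   4.47979261  -83.64044776 -174.40691169   94.53493858]
```

Run:
```python
from h import *
O=down(np.radians(83.3)); 
manip.command_gripper(.055)
manip.goto([.4818,-.2157,.15],O)
print('hit',manip.line_to([.4818,-.2157,.064],v=.08,stop_force=6))
manip.command_gripper(.0,force=80); manip.hold(.2)
o=sensors.observe(); print(o['clock'],o['eef_pos'],o['grip_width'],o['gripper_force'],o['contact_force'])
manip.line_to([.4818,-.2157,.19],v=.12)
o=sensors.observe(); print(o['contact_force'],o['grip_width'])
manip.goto([.532,.14,.2],O)
c=cam('wrist'); im,d=vision.snapshot('wrist'); np.save('pics/w2.npy',im); save('w2',cv2.resize(im,(800,600)))
b,_=vision.snapshot('side'); np.save('pics/s2.npy',b)
print(sensors.observe()['clock'],sensors.observe()['eef_pos'])
```

```text
hit False
4.8417 [ 0.48204463 -0.21586812  0.0644588 ] 0.01895236796624926 77.9882562160492 [-1.20073179  0.2542025   5.25212284]
[ 0.44770919  0.74283192 -0.82300666] 0.019406097153172215
7.4917 [0.5322701  0.13880017 0.19991581]
```

View pics/w2.png

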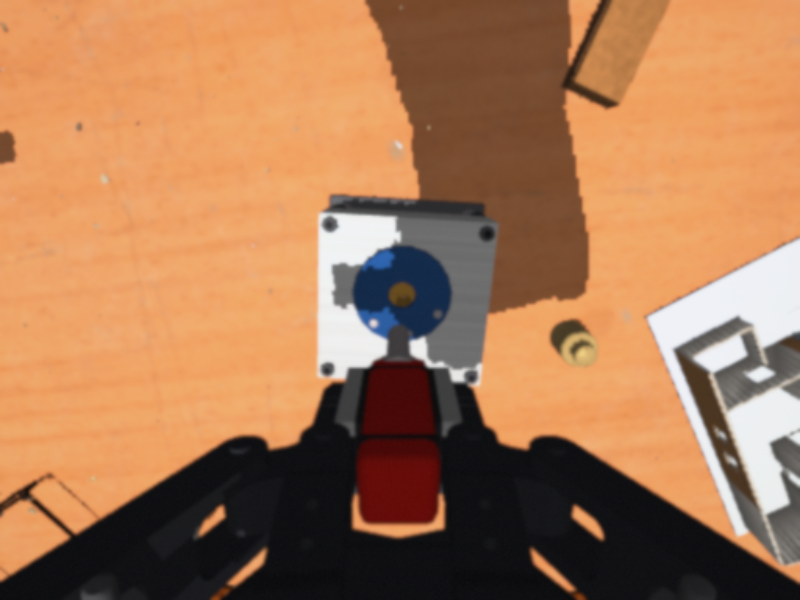

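The hole is at (402,293), in the middle of the disc (columns 353–451, rows 246–341). The drift tip is at about (398,330) and the drift hangs straight.

Run:
```python
from h import *
c=cam('wrist'); o=sensors.observe(); e=np.array(o['eef_pos'])
s=1.5625
print('hole wrist',atz(c,(402/s,293/s),.086), 'axis from screws',np.mean([atz(c,(u/s,v/s),.078) for u,v in [(330,224),(487,233),(472,376),(327,369)]],0))
print('tip straight proj',proj(c,e-[0,0,.06])*s,'tip bottom edges',proj(c,e-np.array([[.005,0,.06],[0,.005,.06],[0,-.005,.06]]))*s)
im=np.load('pics/w2.npy'); save('w2c',cv2.resize(im[170:245,215:295],None,fx=7,fy=7,interpolation=cv2.INTER_CUBIC))
```

```text
hole wrist [0.52922128 0.14204152 0.086     ] axis from screws [0.53814174 0.14226506 0.078     ]
tip straight proj [[396.76731236 331.69109813]] tip bottom edges [[395.4664247  321.45955828]
 [385.96070154 332.89730708]
 [407.59135727 330.48170225]]
```

View pics/w2c.png

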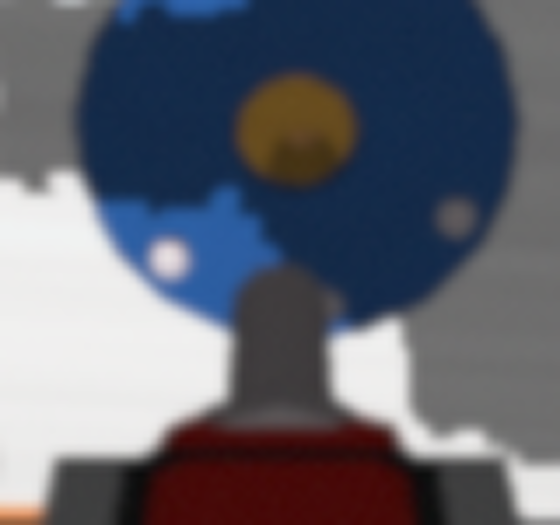

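Run:
```python
from h import *
p=np.array([.528,.1434])
manip.line_to([*p,.155],v=.1); manip.hold(.2)
o=sensors.observe(); e=o['eef_pos']; print(e,o['contact_force'])
p2=2*p-np.array(e[:2])
manip.line_to([*p2,.155],v=.02)
c=cam('wrist'); im,d=vision.snapshot('wrist'); save('w3',cv2.resize(im[165:265,200:310],None,fx=5,fy=5,interpolation=cv2.INTER_CUBIC))
print(sensors.observe()['eef_pos'])
h=manip.line_to([*p2,.130],v=.015,stop_force=3)
o=sensors.observe(); print(h,o['clock'],o['eef_pos'],o['contact_force'])
```

```text
[0.52857825 0.14338674 0.1557212 ] [-0.32435545 -0.19806596 -0.74346912]
[0.52747568 0.14344499 0.15513187]
True 9.8167 [0.52781427 0.14330351 0.13461215] [ 0.12953232 -0.29032481  3.91478599]
```

View pics/w3.png

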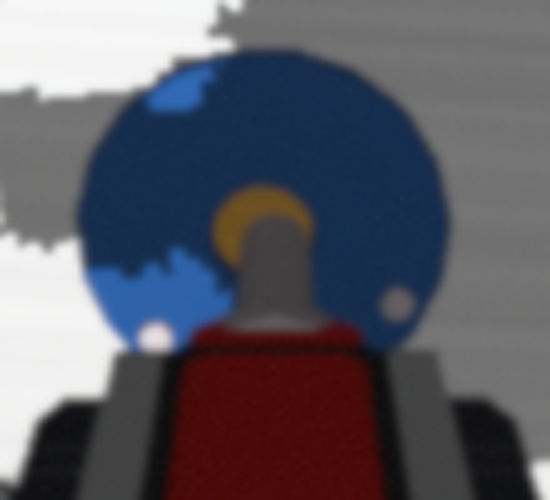

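Contact came at tip height about 75 mm, below the cover, so the drift is on the bush. The tip sits about 2 mm to the right (−y) of the hole's centre, so I'll lift slightly, shift +y and drive.

Run:
```python
from h import *
e=sensors.observe()['eef_pos']
p=[.5275,.1449]
manip.line_to([e[0],e[1],.1375],v=.03); manip.line_to([*p,.1375],v=.02,stop_force=4)
print(sensors.observe()['eef_pos'],sensors.observe()['contact_force'])
for z in np.arange(.134,.1095,-.003):
    h=manip.line_to([*p,z],v=.02,stop_force=19)
    o=sensors.observe(); print(h,round(o['clock'],2),o['eef_pos'].round(4) if hasattr(o['eef_pos'],'round') else o['eef_pos'],np.round(o['contact_force'],1))
    if h: break
```

```text
[0.5277368  0.14394109 0.13746239] [ 2.49844393 -5.12851781  0.5292979 ]
False 10.64 [0.5281 0.1442 0.1342] [ 2.9 -6.1  3.2]
False 10.94 [0.5282 0.1442 0.1318] [ 0.4 -5.  10. ]
False 11.24 [0.5283 0.1442 0.1292] [-0.8 -6.  14. ]
False 11.54 [0.5283 0.1442 0.1263] [-2.2 -5.6 14.8]
False 11.84 [0.5283 0.1442 0.1232] [-1.5 -5.5 12.5]
False 12.14 [0.5283 0.1442 0.1203] [-1.1 -6.2 15.2]
False 12.44 [0.5283 0.1441 0.1174] [-1.2 -6.3 15.4]
False 12.74 [0.528  0.144  0.1129] [ 3.3 -6.3 -3. ]
False 13.04 [0.5281 0.144  0.11  ] [ 3.2 -6.9  1.9]
```

The force fell to about zero at TCP 0.113, so the bush has dropped. I'll ease off the +y wall, withdraw and look.

Run:
```python
from h import *
manip.line_to([.528,.1428,.11],v=.02); print(np.round(sensors.observe()['contact_force'],1))
print(manip.line_to([.528,.1428,.16],v=.06,stop_force=12)); print(np.round(sensors.observe()['contact_force'],1))
manip.line_to([.528,.1428,.2],v=.12)
c=cam('wrist'); im,d=vision.snapshot('wrist'); b,_=vision.snapshot('side'); a,_=vision.snapshot('scene')
r=lambda i,x,y,w,h:cv2.resize(i[y:y+h,x:x+w],(400,300),interpolation=cv2.INTER_CUBIC)
k=lambda i:(i.astype(float)**.6*255**.4).astype(np.uint8)
save('m1',np.vstack([np.hstack([r(im,205,165,100,75),k(r(b,200,180,80,60))]),np.hstack([k(r(a,185,180,88,66)),r(b,200,130,160,120)])]))
o=sensors.observe(); e=np.array(o['eef_pos']); np.save('e.npy',e); print(o['clock'],e,o['grip_width'],proj(c,e-np.array([.005,0,.06])))
```

```text
[ 1.2 -1.2 -0.9]
False
[-0.7 -0.1 -1.3]
14.9167 [0.52737765 0.14269509 0.1989529 ] 0.018757208506938603 [[252.90260888 204.76031759]]
```

View pics/m1.png

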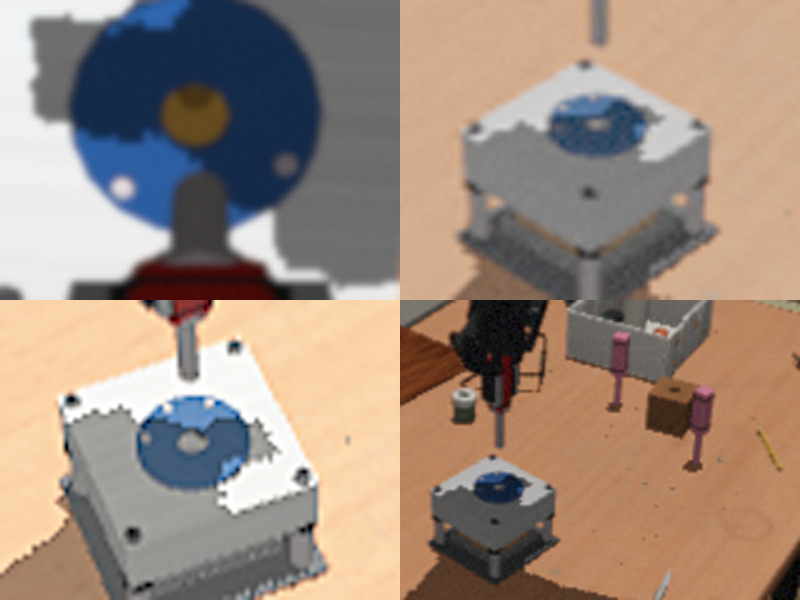

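Run:
```python
from h import *
c=cam('wrist'); im,d=vision.snapshot('wrist')
for uv in [(253,193),(255,192),(252,196),(251,194)]: print(atd(c,uv,d[uv[1],uv[0]]).round(4))
O=down(np.radians(83.3))
manip.goto([.481,-.2155,.195],O); manip.line_to([.481,-.2155,.135],v=.1); manip.hold(.3)
e=np.array(sensors.observe()['eef_pos']);c=cam('wrist'); im,d=vision.snapshot('wrist')
print(sensors.observe()['clock'],e,'tip near edge pred',(proj(c,e-np.array([.005,0,.06]))[0]-[195,150])*6,'rest centre pred',(proj(c,[.4829,-.217,.052])[0]-[195,150])*6)
save('w4',cv2.resize(im[150:250,195:320],None,fx=6,fy=6,interpolation=cv2.INTER_CUBIC).clip(0,127)*2)
```

```text
[0.5422 0.1397 0.039 ]
[0.5417 0.1418 0.0378]
[0.5453 0.1382 0.0393]
[0.5431 0.1374 0.0388]
17.425 [ 0.48125111 -0.21567395  0.13543404] tip near edge pred [348.43000259 334.16607035] rest centre pred [345.23402709 324.60884809]
```

View pics/w4.png

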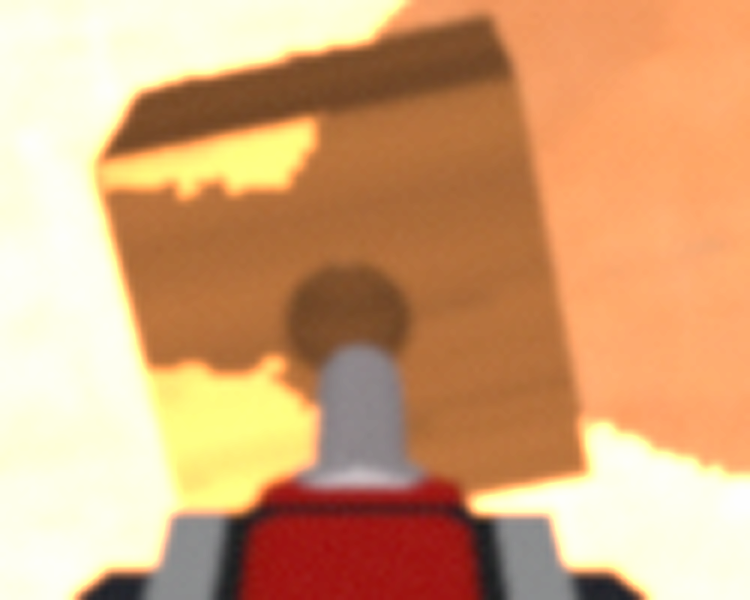

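The wrist depth puts the bush's top at z≈0.039, so it is resting in the tray. The rest's hole is at (348,317) and the tip's near edge at (360,343), so they are aligned within about 0.5 mm. Next I'll lower the drift.

Run:
```python
from h import *
p=[.4806,-.2160]
h=manip.line_to([*p,.12],v=.06,stop_force=5); print(h)
if not h: h=manip.line_to([*p,.062],v=.04,stop_force=6)
o=sensors.observe(); print(h,o['clock'],o['eef_pos'],np.round(o['contact_force'],1))
```

```text
False
True 19.1 [ 0.48048884 -0.21592577  0.06444688] [-0.9  0.6  6.4]
```

Run:
```python
from h import *
e=sensors.observe()['eef_pos']
manip.command_gripper(.05); manip.hold(.2)
manip.line_to([e[0],e[1],.2],v=.1)
manip.goto([.40,-.35,.25],down(np.radians(83.3))); manip.hold(.3)
b,_=vision.snapshot('side'); a,da=vision.snapshot('scene')
c=cam('scene'); q=proj(c,[.482,-.2165,.114])[0].round().astype(int); print(q,atd(c,q,da[q[1],q[0]]))
r=lambda i,x,y,w,h:cv2.resize(i[y:y+h,x:x+w],(400,600),interpolation=cv2.INTER_CUBIC)
save('fin',np.hstack([r(a,325,110,80,120),r(b,280,130,80,120)])); o=sensors.observe(); print(o['clock'],o['contact_force'])
```

```text
[363 152] [0.24184712 0.11664308 0.50313814]
22.3167 [-0.17237757  0.09383089  0.44526821]
```

View pics/fin.png

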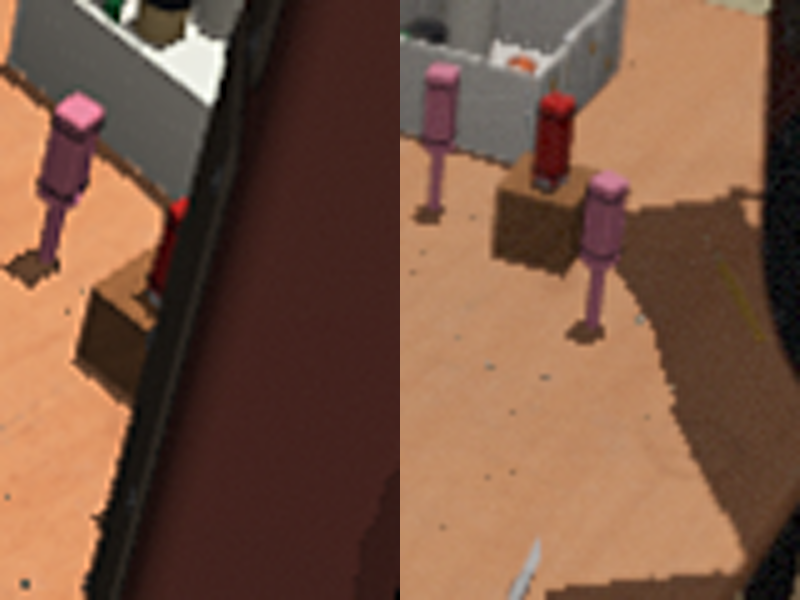

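The side crop shows the red drift upright and home in its rest at (552,140), with both pink ones undisturbed. I'm handing in.

```bash
python3 -c "
from h import *
print(manip.sign_off())"
```

```text
the job is handed in; nothing more can be done
None
```

The bush is in the catch tray and the drift is back in its rest, upright and fully home; I handed the job in at about 22 s, with pushing forces peaking near 15 N.

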